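# Tap a notebook home in the desk embossing press

### The arm

A 6-joint arm with a two-finger parallel gripper is mounted at the origin on the work surface. World frame = base frame: x ahead of the robot, y to its left, z up, the work surface at z = 0. Lengths are in mm, angles in rad, forces in N, time in s.
With the tool pointing down it reaches from about 300 to 750 mm from the base axis. Payload 8.5 kg.
Tool frame: the origin (TCP) lies at the very end of the fingers, on their centre line; the grasp point (between the pads) lies pinch_z behind it (pinch_z is the distance from the TCP to the grasp point, in mm); z points along the fingers, x is the direction in which the jaws open and shut, and the axes are right-handed (so a half turn about z gives the same grasp; the last joint's range is limited). The gripper opens to 88 mm and grips with 3 to 60 N. Pads are 18 mm wide; open, the fingers measure 123 mm over their backs; the gripper's body (75 mm by 187 mm) begins 45 mm behind the grasp point.
Start: joints at [0.886, 0.381, 1.297, -0, 1.464, -0.215], TCP at [248.978, 490.398, 238.748] pointing down, gripper open.
Joint ranges: [-3.11, 3.11], [-0.89, 2.33], [0.22, 2.48], [-1.42, 4.56], [0.17, 2.85], [-2.88, 2.88]. Speed limits (rad/s): [2.39, 2.39, 3.14, 3.14, 3.14, 3.14].

### API

Orientations are given as a 3x3 rotation matrix whose columns are the frame's x, y, z axes.
In Python, from rig import * gives the robot as it stands.
- The arm moves only by the tool servo_tool, never from a script. Its argument "rows" is a list that holds one entry, the list of rows, each a list of 7 numbers: the opening, from -1 (shut) to 1 (fully open), then the shift along the tool's x, y, z scaled (see below), then the turn, a rotation vector about the tool's x, y, z scaled (see below). A call has 1 to 20 rows; each row shifts and turns the commanded pose from where the row before left it, along the tool's axes as they then stand; what a row does not reach is not made up. The controller multiplies each number of a shift by 5 cm and each number of a turn by 5 degrees. A row lasts 1/10 s, in which the tool goes at most 50 mm and 8.59 degrees, less where a joint would pass 70% of its speed; a pose out of reach is approached as far as the arm can. A call with a number of a shift or a turn outside -1 to 1 is refused whole. A call with a gripper value outside its range is refused whole. The fingers move at their own pace and stop on an object; "grip_force" is the grip in N (left out, the last holds). Time passes only in rows, so rows that do not move let the fingers close. It gives the time, the measured TCP pose, the force and the opening at its end, in the units of the state.
- sense(): the state, without advancing time (a new reading comes with each control period).
- capture(name): name is "scene" or "top" or "wrist"; returns a dict with "color" (420x560x3 uint8, blue, green, red), "fx", "fy", "cx", "cy" (pixels), "distortion" ([k1, k2, p1, p2, k3] as OpenCV has them; the pictures are not rectified), "origin" and "rotation" of the camera in the world. Camera axes: x right, y down, z forward; pixel columns grow to the right and rows downward; lengths in mm; the calibration is good to about 2 mm. A picture is of the moment at which its call begins. There is no depth.
- sign_off(): hands the job in, once; it reports no verdict.
The state is a dict: "t": time; "q": joint angles; "joint_vel": joint speeds; "effort": joint torques, N m; "tcp_pos": TCP position; "orientation": TCP orientation; "ft_force": force on the tool from outside, world axes, zero at the start; "wrist_torque": the same for the moment, N m; "opening": finger opening in mm.
Only numpy, scipy, OpenCV 4.12 (cv2) and the standard library are available. Lean on these libraries where they do the work, as an engineer would, in place of code of your own. Each camera call takes 0.05 s, during which the arm holds its last target.

### The job

Pick up the wooden jogging block and, holding it, nudge the notebook that lies on the embossing press gently along its bed, in two or more small taps with the block drawn back off it in between, until the notebook is fully home against the stop hidden under the hood. Touch the notebook only with the block. Then stand the block upright on the desk beside the press, leaving the rubber stamp where it is.

Things in the scene. Friction and masses are not known exactly. Their poses are not given: they have to be found in the camera images.
- press: Fixed embossing press (mm): steel bed (x -195 to 105, 170 wide, top at z 12) with a grey hood over its far end (x 0 to 105, underside z 46, top z 80, boss to z 96). Origin: on the desk under the middle of the hood's mouth; z up, x into the hood, the push direction. Hidden under the hood a stop has its face at x = 80. Two rails along the bed, 8 wide, up to z 20, 117 apart inside, centred on y = 0.
- notebook_mid (a point): Rigid hard-cover blue pocket notebook, 148 (x) x 105 (y) x 20 mm thick, 0.2 kg, loose, flat on the press bed between the rails, square to them within 3 degrees, front part under the hood. Point: its centre. When home its centre is at press x = 6 and 68 mm stick out of the hood; at the start 40 to 75 mm short. Slides at 1 to 3 N and stays where left.
- block_mid (a point): Jogging block, plain brown wood, loose, 0.25 kg, 105 mm high, standing on the desk left or right of the press. Foot 36 (x) x 70 (y) x 45 high with flat faces; on it, centred, a narrower straight grip 30 (x) x 46 (y) x 60 high. Point: its centre, 52.5 above its underside; z up, x its thin direction. Same when turned half a turn.
- stamp_mid (a point): Rubber stamp, a bystander, loose, same wood, 95 mm high: low base 44 (x) x 64 (y) x 18 high with a round knob handle, 34 across at its widest. Point: half-way up, 47.5 above its underside. Stands on the other side of the press from the block.
Things that resemble listed ones, but are neither listed nor needed, are in the scene too. Leave any green or purple look-alike of the part that bears block_mid alone.

How it is judged:
By the outcome, as a careful person would: the job done as asked, in the order asked, and still so for the second after the job is handed in, with the robot touching nothing.
It also fails if it takes over 54 s, if anything falls off the work surface, if the arm or the gripper's body presses on something with over 40 N, if the wrist force passes 120 N, or if a joint passes its speed limit or range.

## Working session

There is one attempt and no reset: what is moved stays moved. The work goes in short steps, Python scripts to look and compute and a tool call to move; the robot and the scene stay as the last step left them, time stands still between calls to the robot, and variables do not carry over. Pictures are saved under pics/ and viewed, and the job is handed in when it is done.

Besides the shell and the picture viewer there is one more tool, called after "Request:" by a JSON object that holds its "method" and its "body", one argument or row to a line. servo_tool: Moves the arm, as the interface text tells. Shifts and turns lie within -1 to 1; 1 stands for 5 cm of shift or 5 degrees of turn. Its arguments: {"type":"object","properties":{"rows":{"type":"array"},"grip_force":{"type":"number"}},"required":["rows"]}

```bash
mkdir -p pics; ls; python3 - <<'E'
from rig import *
import cv2
s=sense();print(s['t'],s['tcp_pos'],s['opening'],s['orientation'],{k for k in s})
for n in ["scene","top","wrist"]:
    c=capture(n);cv2.imwrite(f"pics/{n}0.png",c["color"]);print(n,c['fx'],c['fy'],c['cx'],c['cy'],c['distortion'],c['origin'],c['rotation'])
E
```

```text
pics
0.0 [248.81510068 490.19982558 238.15306123] 88.01672831040963 [[ 4.52696055e-01  8.91664460e-01 -8.79695323e-04]
 [ 8.91663838e-01 -4.52696816e-01 -1.09186684e-03]
 [-1.37181413e-03 -2.90108697e-04 -9.99999017e-01]] {'effort', 't', 'wrist_torque', 'q', 'tcp_pos', 'joint_vel', 'ft_force', 'orientation', 'opening'}
scene 462.6579167029161 462.6579167029161 280.4675647061176 212.3083503853952 [-0.03465791  0.          0.          0.          0.        ] [1328.58940474  417.16370002 1003.96840171] [[-0.43160131  0.66246435 -0.61225917]
 [ 0.90198088  0.30769317 -0.30291155]
 [-0.01228013 -0.68298309 -0.73033095]]
top 519.9116953330345 519.9116953330345 277.84848478107403 208.46907115910048 [-0.18018019  0.          0.          0.          0.        ] [ 371.35765075   48.52493956 1138.89623946] [[-0.01502113 -0.98712597  0.15923784]
 [-0.999879    0.01547333  0.00160023]
 [-0.00404357 -0.15919454 -0.98723895]]
wrist 313.0107262695867 313.0107262695867 278.67506580888136 211.54453385812369 [-0.03334162  0.          0.          0.          0.        ] [188.52948459 520.59298575 383.80045574] [[ 4.51962574e-01  8.60709545e-01  2.34326505e-01]
 [ 8.92036694e-01 -4.35911295e-01 -1.19381234e-01]
 [-6.06997074e-04  2.62983691e-01 -9.64800088e-01]]
```

View pics/scene0.png

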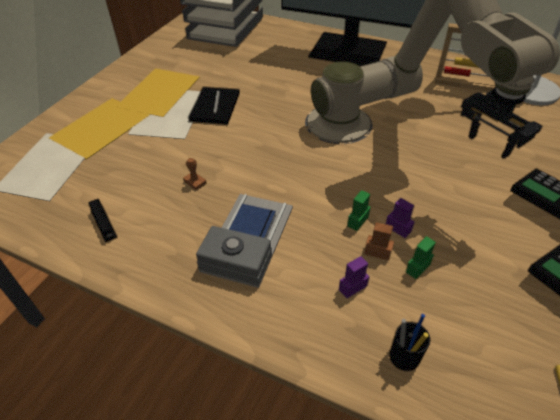

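View pics/top0.png

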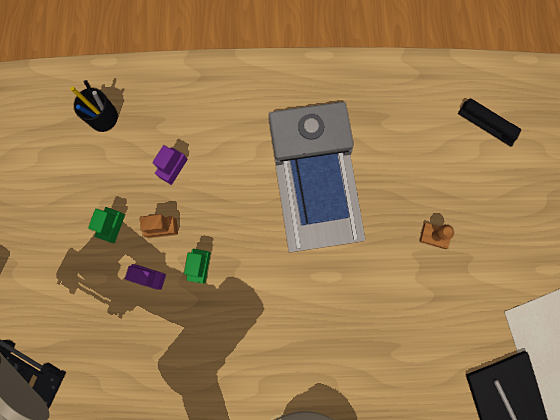

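View pics/wrist0.png

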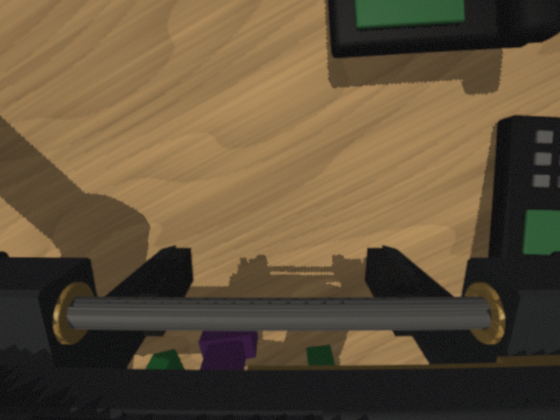

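```bash
python3 -c "
import rig;print([n for n in dir(rig) if n[0]!='_']);print(getattr(rig,'pinch_z',None))"
```

```text
['Unreachable', 'capture', 'pinch_z', 'sense', 'sign_off']
18.700000000000003
```

Scene: the brown block is at top px (158,223), with green and purple look-alikes around it. The press is at (315,180), its hood away from the robot. The stamp is at (437,235) on the right.

```bash
python3 - <<'E'
import cv2
a=cv2.imread('pics/top0.png')
cv2.imwrite('pics/top0b.png',cv2.resize(a[180:300,80:230],None,fx=5,fy=5,interpolation=cv2.INTER_CUBIC))
cv2.imwrite('pics/top0p.png',cv2.resize(a[90:260,255:375],None,fx=3.5,fy=3.5,interpolation=cv2.INTER_CUBIC))
a=cv2.imread('pics/scene0.png')
cv2.imwrite('pics/sc0b.png',cv2.resize(a[180:310,330:450],None,fx=4.6,fy=4.6,interpolation=cv2.INTER_CUBIC))
E
```

```text
(no output)
```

View pics/top0b.png

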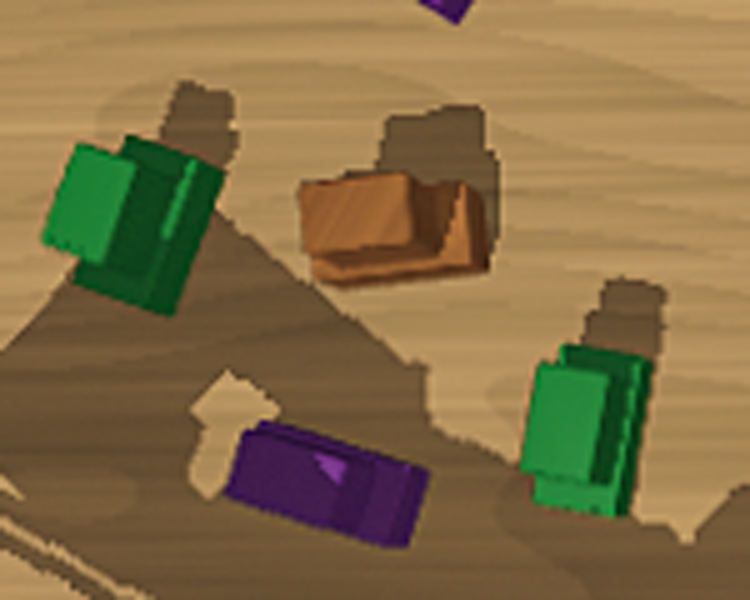

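View pics/top0p.png

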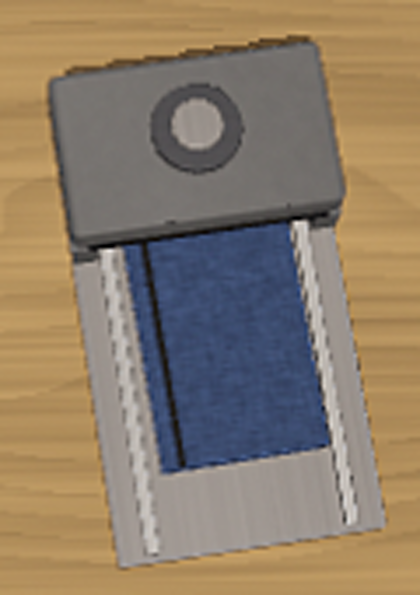

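View pics/sc0b.png

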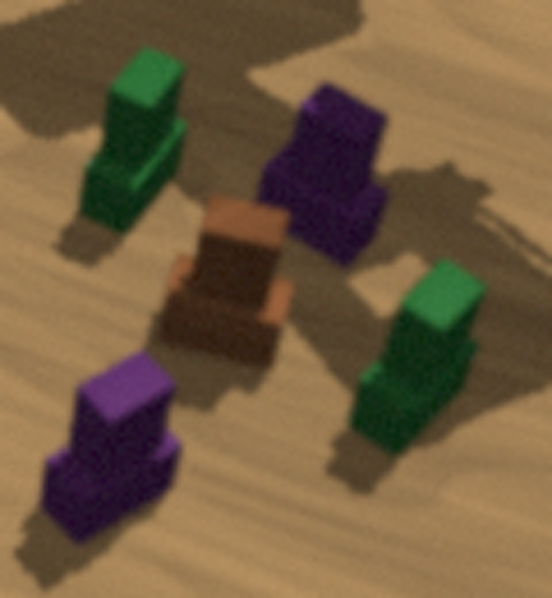

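```bash
cat > h.py <<'E'
import numpy as np, cv2
from rig import *
def ray(c,px):
    K=np.array([[c['fx'],0,c['cx']],[0,c['fy'],c['cy']],[0,0,1]])
    u=cv2.undistortPoints(np.array(px,float).reshape(-1,1,2),K,np.array(c['distortion'],float)).reshape(-1,2)
    d=np.c_[u,np.ones(len(u))]@np.array(c['rotation']).T
    return np.array(c['origin']),d
def onz(c,px,z):
    o,d=ray(c,px); return o+d*((z-o[2])/d[:,2])[:,None]
def uncrop(p,f,x0,y0):
    return (np.array(p,float)+.5)/f-.5+[x0,y0]
def proj(c,P):
    K=np.array([[c['fx'],0,c['cx']],[0,c['fy'],c['cy']],[0,0,1]])
    R=np.array(c['rotation']).T
    return cv2.projectPoints(np.array(P,float).reshape(-1,1,3),cv2.Rodrigues(R)[0],-R@np.array(c['origin']),K,np.array(c['distortion'],float))[0].reshape(-1,2)
E
python3 - <<'E'
from h import *
import pickle
np.set_printoptions(precision=1,suppress=True)
c=capture('top')
s=capture('scene')
pickle.dump({k:v for k,v in c.items() if k!='color'},open('top.pkl','wb'));pickle.dump({k:v for k,v in s.items() if k!='color'},open('scene.pkl','wb'))
def info(n,P):
    print(n,P[:,:2].tolist() if 0 else P[:,:2].round(1).reshape(-1), 'mean',P.mean(0)[:2])
    Q=np.roll(P,-1,0)-P; print('  len',np.linalg.norm(Q[:,:2],axis=1),'ang',np.degrees(np.arctan2(Q[:,1],Q[:,0])))
info('block top',onz(c,uncrop([(301,185),(407,172),(414,241),(305,258)],5,80,180),105))
info('block scene',onz(s,uncrop([(212,197),(290,211),(276,249),(203,232)],4.6,330,180),105))
u=lambda p:uncrop(p,3.5,255,90)
info('hood',onz(c,u([(49,82),(316,41),(344,200),(75,242)]),80))
info('bednear',onz(c,u([(120,567),(386,526)]),12))
info('bedside',onz(c,u([(76,262),(120,567)]),12))
info('nb',onz(c,u([(162,472),(330,445),(292,224)]),32))
info('spine',onz(c,u([(147,243),(182,467)]),32))
info('railL end/ railR end',onz(c,u([(152,553),(351,522)]),20))
info('railR',onz(c,u([(351,522),(300,225)]),20))
# neighbours
info('greenL',onz(c,uncrop([(77,142),(136,160),(102,265),(42,243)],5,80,180),105))
info('greenR',onz(c,uncrop([(538,360),(612,372),(600,484),(522,470)],5,80,180),105))
info('stamp',onz(c,[(445,232)],95))
h=cv2.cvtColor(c['color'],cv2.COLOR_BGR2HSV)
for n in [(130,160)]:
    m=cv2.inRange(h,(n[0],60,20),(n[1],255,255));k,_,st,ce=cv2.connectedComponentsWithStats(m)
    for i in range(1,k):
        if st[i,4]>100: print('purple',st[i],onz(c,[ce[i]],60))
E
```

```text
block top [525.7 331.8 530.5 287.7 502.2 284.3 495.8 329.4] mean [513.5 308.3]
  len [44.3 28.5 45.5 30.1] ang [ -83.9 -173.1   98.1    4.6]
block scene [503.1 284.6 494.8 327.6 525.3 328.5 530.4 288.1] mean [513.4 307.2]
  len [43.8 30.5 40.8 27.5] ang [ 101.     1.7  -82.8 -172.8]
hood [ 749.2   66.8  773.9  -97.9  671.8 -110.6  647.8   52.4] mean [710.7 -22.3]
  len [166.6 102.8 164.7 102.4] ang [ -81.5 -172.9   98.4    8.1]
bednear [ 457.9   27.7  480.5 -138.9] mean [469.2 -55.6]
  len [168.1 168.1] ang [-82.3  97.7]
bedside [652.4  52.2 457.9  27.7] mean [555.2  40. ]
  len [196.1 196.1] ang [-172.8    7.2]
nb [ 514.3    1.3  529.3 -102.7  670.1  -84.2] mean [571.2 -61.9]
  len [105.1 142.  177.8] ang [-81.8   7.5 151.3]
spine [659.    7.4 517.2 -11. ] mean [588.1  -1.8]
  len [143. 143.] ang [-172.6    7.4]
railL end/ railR end [ 465.6    8.   482.6 -115.8] mean [474.1 -53.9]
  len [125. 125.] ang [-82.2  97.8]
railR [ 482.6 -115.8  672.7  -90.7] mean [ 577.6 -103.2]
  len [191.7 191.7] ang [   7.5 -172.5]
greenL [545.  427.9 537.1 402.1 493.8 415.1 503.1 441.4] mean [519.8 421.6]
  len [27.  45.3 27.9 44. ] ang [-107.   163.3   70.4  -17.8]
greenR [453.5 233.  448.4 203.1 403.8 207.8 409.6 239.2] mean [428.8 220.8]
  len [30.4 44.8 31.9 44.3] ang [-99.7 174.   79.5  -8. ]
stamp [ 485.3 -292.8] mean [ 485.3 -292.8]
  len [0.] ang [0.]
purple [153 145  34  40 821] [[647.3 283.8  60. ]]
purple [125 264  41  25 642] [[405.9 330.1  60. ]]
```

Request:
{"method": "servo_tool", "body": {
  "rows": [
    [[0.4,0,0,0,0,0,1],[0.4,0,0,0,0,0,1],[0.4,0,0,0,0,0,1],[0.4,0,0,0,0,0,1],[0.4,0,0,0,0,0,1],[0.4,0,0,0,0,0,1],[0.4,0,0,0,0,0,1],[0.4,0,0,0,0,0,1],[0.4,0,0,0,0,0,1],[0.4,0,0,0,0,0,1],[0.4,0,0,0,0,0,1],[0.4,0,0,0,0,0,0.2],[0.4,0,0,0,0,0,0]]
  ]
}}

```text
t: 1.55
tcp_pos: [249.0, 490.4, 238.7]
orientation: [[0.992, 0.125, -0.0], [0.125, -0.992, -0.0], [-0.0, 0.0, -1.0]]
ft_force: [0.8, 0.6, 0.7]
opening: 61.9
```

Request:
{"method": "servo_tool", "body": {
  "rows": [
    [[0.4,0.599,0.535,0,0,0,0],[0.4,0.599,0.535,0,0,0,0],[0.4,0.599,0.535,0,0,0,0],[0.4,0.599,0.535,0,0,0,0],[0.4,0.599,0.535,0,0,0,0],[0.4,0.599,0.535,0,0,0,0],[0.4,0.599,0.535,0,0,0,0],[0.4,0.599,0.535,0,0,0,0],[0.4,0,0,0,0,0,0],[0.4,0,0,0,0,0,0]]
  ]
}}

```text
t: 2.55
tcp_pos: [513.3, 307.3, 238.4]
orientation: [[0.992, 0.123, -0.001], [0.123, -0.992, -0.0], [-0.001, -0.0, -1.0]]
ft_force: [1.0, 0.4, 0.4]
opening: 61.9
```

```bash
python3 - <<'E'
from h import *
np.set_printoptions(precision=3,suppress=True)
s=sense();print(s['t'],s['tcp_pos'],s['orientation'])
c=capture("wrist");cv2.imwrite("pics/wrist1.png",c["color"]);print(c['origin'])
x=np.array([.992,.125,0]);y=np.array([-.125,.992,0]);b=np.array([513.5,308,0])
P=[b+a*x*15+e*y*23+[0,0,105] for a in(-1,1) for e in(-1,1)]
print(proj(c,P))
E
```

```text
2.55 [513.254 307.26  238.369] [[ 0.992  0.123 -0.001]
 [ 0.123 -0.992 -0.   ]
 [-0.001 -0.    -1.   ]]
[504.859 373.926 383.939]
[[263.287 225.508]
 [262.584 176.623]
 [295.365 225.487]
 [296.031 176.597]]
```

View pics/wrist1.png

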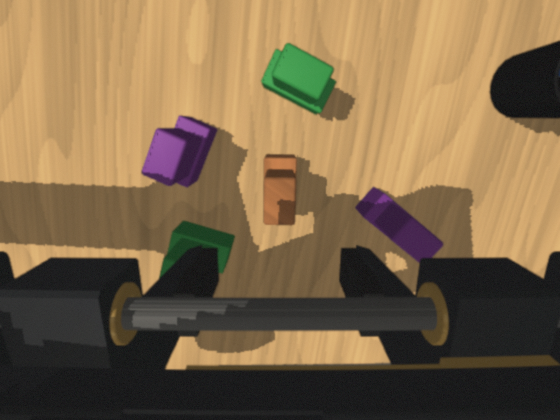

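Seen from the wrist, the block top spans px x 264–296, y 171–225. That matches the projected grasp (263–296, 177–225), and it is square to the jaws. Descending to grip.

Request:
{"method": "servo_tool", "body": {
  "rows": [
    [[0.4,0,0,0.6,0,0,0],[0.4,0,0,0.6,0,0,0],[0.4,0,0,0.6,0,0,0],[0.4,0,0,0.6,0,0,0],[0.4,0,0,0.6,0,0,0],[0.4,0,0,0.6,0,0,0],[0.4,0,0,0,0,0,0],[-1,0,0,0,0,0,0],[-1,0,0,0,0,0,0],[-1,0,0,0,0,0,0],[-1,0,0,0,0,0,0],[-1,0,0,0,0,0,0],[-1,0,0,0,0,0,0],[-1,0,0,0,0,0,0]]
  ],
  "grip_force": 35
}}

```text
t: 4.0
tcp_pos: [513.5, 307.8, 59.7]
orientation: [[0.992, 0.123, 0.001], [0.123, -0.992, 0.001], [0.001, -0.0, -1.0]]
ft_force: [-0.5, 1.0, 6.3]
opening: 30.1
```

Request:
{"method": "servo_tool", "body": {
  "rows": [
    [[-1,0,0,-0.3,0,0,0],[-1,0,0,-0.6,0,0,0],[-1,0,0,-0.6,0,0,0],[-1,0,0,-0.6,0,0,0],[-1,-0.167,0.714,0,0,0,0],[-1,-0.167,0.714,0,0,0,0],[-1,-0.167,0.714,0,0,0,0],[-1,-0.167,0.714,0,0,0,0],[-1,-0.167,0.714,0,0,0,0],[-1,-0.167,0.714,0,0,0,0],[-1,-0.167,0.714,0,0,0,0],[-1,-0.167,0.714,0,0,0,0],[-1,-0.167,0.714,0,0,0,0],[-1,-0.167,0.714,0,0,0,0],[-1,0,0,0,0,0,0],[-1,0,0,0,0,0,0]]
  ]
}}

```text
t: 5.6
tcp_pos: [474.0, -57.4, 163.5]
orientation: [[0.993, 0.121, -0.001], [0.121, -0.993, 0.001], [-0.001, -0.001, -1.0]]
ft_force: [-0.1, 1.1, -2.6]
opening: 29.9
```

```bash
python3 - <<'E'
from h import *
np.set_printoptions(precision=3,suppress=True)
s=sense();print(s['t'],s['tcp_pos'],s['ft_force'],s['opening'])
for n in ['scene','wrist','top']:
    c=capture(n);cv2.imwrite(f"pics/{n}2.png",c["color"])
E
```

```text
5.6 [473.975 -57.36  163.538] [-0.137  1.082 -2.563] 29.862383851050534
```

View pics/scene2.png

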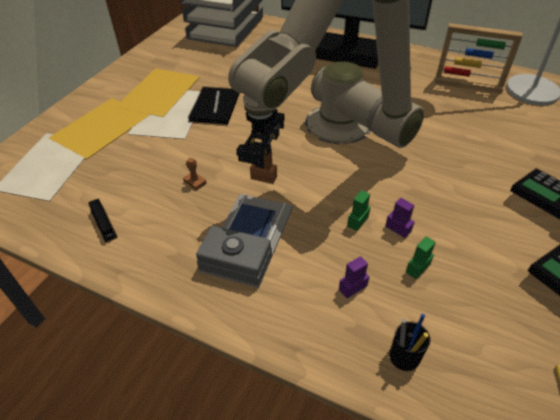

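View pics/wrist2.png

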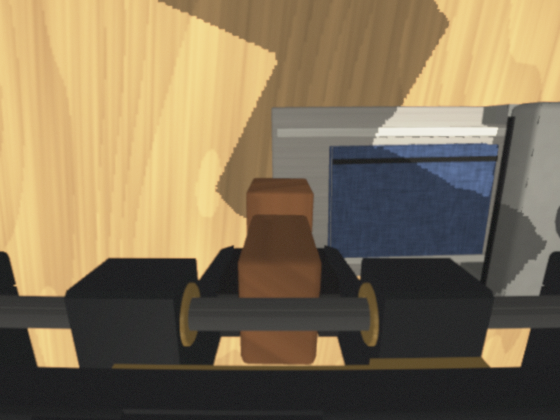

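View pics/top2.png

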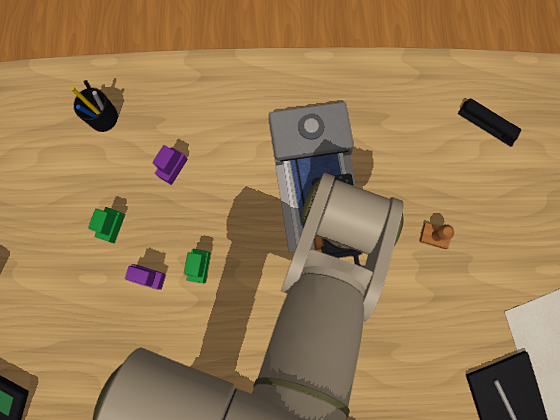

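```bash
python3 - <<'E'
from h import *
np.set_printoptions(precision=2,suppress=True)
c=capture('wrist')
a=c['color'];cv2.imwrite('pics/w2c.png',cv2.resize(a[90:310,230:540],None,fx=2.5,fy=2.5,interpolation=cv2.INTER_CUBIC))
hsv=cv2.cvtColor(a,cv2.COLOR_BGR2HSV)
m=cv2.inRange(hsv,(100,90,20),(130,255,255))
# left edge per row
pts=[]
for r in range(165,250,5):
    xs=np.where(m[r,310:500])[0]
    if len(xs): pts.append((310+xs[0]-.5,r))
pts=np.array(pts);P=onz(c,pts,32)
o=np.array([661.5,-29.7]);th=np.radians(7.5);ex=np.array([np.cos(th),np.sin(th)]);ey=np.array([-ex[1],ex[0]])
Q=np.c_[(P[:,:2]-o)@ex,(P[:,:2]-o)@ey];print(np.c_[pts,Q][::2])
f=np.polyfit(Q[:,1],Q[:,0],1);print(f,np.degrees(np.arctan(f[0])))
E
```

```text
[[ 342.5   165.   -132.73   32.43]
 [ 332.5   175.   -141.25   23.58]
 [ 332.5   185.   -140.9    14.54]
 [ 333.5   195.   -139.63    5.36]
 [ 332.5   205.   -140.17   -3.97]
 [ 333.5   215.   -138.86  -13.48]
 [ 331.5   225.   -140.33  -23.13]
 [ 332.5   235.   -139.    -32.98]
 [ 333.5   245.   -137.64  -43.01]]
[   0.   -139.38] 0.2574368577252555
```

View pics/w2c.png

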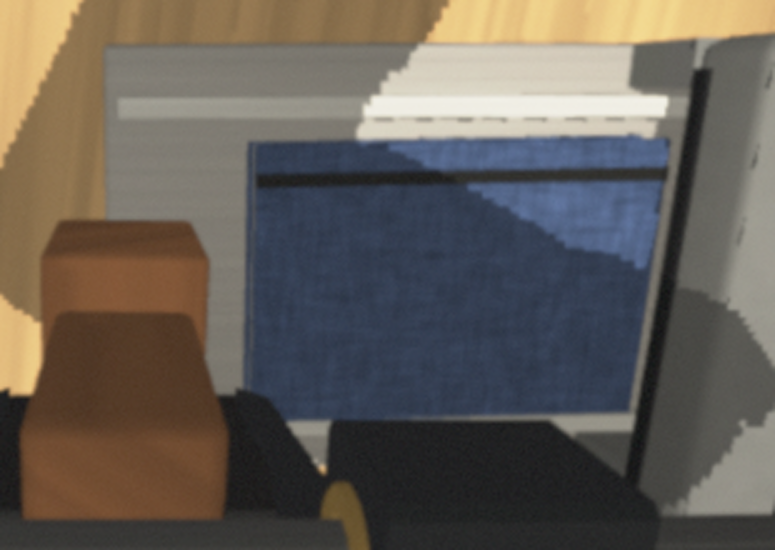

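Request:
{"method": "servo_tool", "body": {
  "rows": [
    [[-1,0,0,0.4,0,0,-0.1],[-1,0,0,0.5,0,0,0],[-1,0,0,0.5,0,0,0],[-1,0,0,0.35,0,0,0],[-1,0,0,0,0,0,0],[-1,0,0,0,0,0,0],[-1,0,0,0,0,0,0]]
  ]
}}

```text
t: 6.5
tcp_pos: [474.9, -56.9, 77.3]
orientation: [[0.991, 0.133, 0.002], [0.133, -0.991, -0.001], [0.002, 0.001, -1.0]]
ft_force: [0.8, -0.6, -2.7]
opening: 29.8
```

```bash
python3 - <<'E'
from h import *
s=sense();print(s['t'],s['tcp_pos'],s['ft_force'],s['orientation'])
for n in ['scene','wrist']:
    c=capture(n);a=c['color']
    if n=='scene': a=cv2.resize(a[130:290,180:320],None,fx=3.7,fy=3.7,interpolation=cv2.INTER_CUBIC)
    cv2.imwrite(f"pics/{n}3.png",a)
E
```

```text
6.5 [474.896412   -56.86740256  77.25378836] [ 0.77565443 -0.57913209 -2.69163423] [[ 9.91170798e-01  1.32579397e-01  1.77580517e-03]
 [ 1.32580790e-01 -9.91171962e-01 -6.90520098e-04]
 [ 1.66857956e-03  9.19861008e-04 -9.99998185e-01]]
```

View pics/scene3.png

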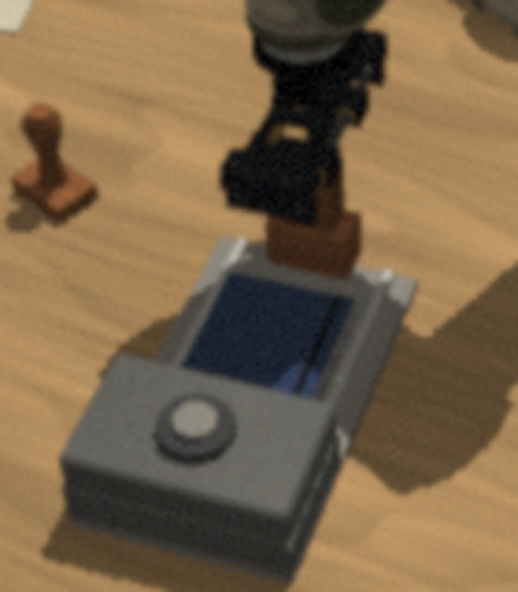

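View pics/wrist3.png

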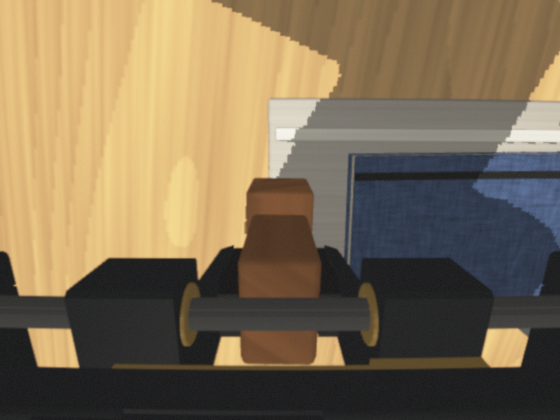

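Request:
{"method": "servo_tool", "body": {
  "rows": [
    [[-1,0.1,0,0,0,0,0],[-1,0.1,0,0,0,0,0],[-1,0.1,0,0,0,0,0],[-1,0.1,0,0,0,0,0],[-1,0.1,0,0,0,0,0],[-1,0.04,0,0,0,0,0],[-1,0.04,0,0,0,0,0],[-1,0.04,0,0,0,0,0],[-1,0.04,0,0,0,0,0],[-1,0.04,0,0,0,0,0],[-1,0.04,0,0,0,0,0],[-1,0.04,0,0,0,0,0],[-1,0.04,0,0,0,0,0],[-1,0.04,0,0,0,0,0],[-1,0.04,0,0,0,0,0],[-1,0.04,0,0,0,0,0],[-1,0.04,0,0,0,0,0],[-1,0.04,0,0,0,0,0],[-1,0.04,0,0,0,0,0]]
  ]
}}

```text
t: 8.5
tcp_pos: [527.0, -50.0, 76.2]
orientation: [[0.991, 0.132, -0.0], [0.132, -0.991, 0.0], [-0.0, -0.0, -1.0]]
ft_force: [-0.2, -0.3, -2.8]
opening: 29.9
```

Request:
{"method": "servo_tool", "body": {
  "rows": [
    [[-1,-0.1,0,0,0,0,0],[-1,-0.2,0,0,0,0,0],[-1,-0.1,0,0,0,0,0],[-1,0,0,0,0,0,0],[-1,0,0,0,0,0,0],[-1,0,0,0,0,0,0]]
  ]
}}

```text
t: 9.1
tcp_pos: [507.2, -52.7, 76.4]
orientation: [[0.991, 0.132, 0.0], [0.132, -0.991, -0.0], [0.0, 0.0, -1.0]]
ft_force: [0.7, -0.0, -2.6]
opening: 29.9
```

```bash
cat >> h.py <<'E'
O=np.array([661.5,-29.7]);th=np.radians(7.5);EX=np.array([np.cos(th),np.sin(th)]);EY=np.array([-EX[1],EX[0]])
def press(P): P=np.atleast_2d(P)[:,:2]; return np.c_[(P-O)@EX,(P-O)@EY]
E
python3 - <<'E'
from h import *
np.set_printoptions(precision=2,suppress=True)
s=sense();print(s['t'],s['tcp_pos'],s['ft_force'],press(s['tcp_pos']))
for n in ['scene','wrist']:
    c=capture(n);a=c['color']
    if n=='scene': a=cv2.resize(a[130:290,180:320],None,fx=3.7,fy=3.7,interpolation=cv2.INTER_CUBIC)
    else:
        m=cv2.inRange(cv2.cvtColor(a,cv2.COLOR_BGR2HSV),(100,90,20),(130,255,255))
        pts=np.array([(300+np.where(m[r,300:])[0][0]-.5,r) for r in range(170,250,5) if m[r,300:].any()])
        print(np.c_[pts,press(onz(c,pts,32))][::2])
    cv2.imwrite(f"pics/{n}4.png",a)
E
```

```text
9.1 [507.22 -52.73  76.37] [ 0.7  -0.01 -2.6 ] [[-155.96   -2.69]]
[[ 343.5   170.   -116.79   39.1 ]
 [ 343.5   185.   -116.28   29.86]
 [ 341.5   195.   -117.17   23.56]
 [ 341.5   205.   -116.82   17.17]
 [ 341.5   215.   -116.46   10.66]
 [ 339.5   225.   -117.37    4.04]
 [ 339.5   235.   -117.01   -2.71]
 [ 339.5   245.   -116.63   -9.57]]
```

View pics/wrist4.png

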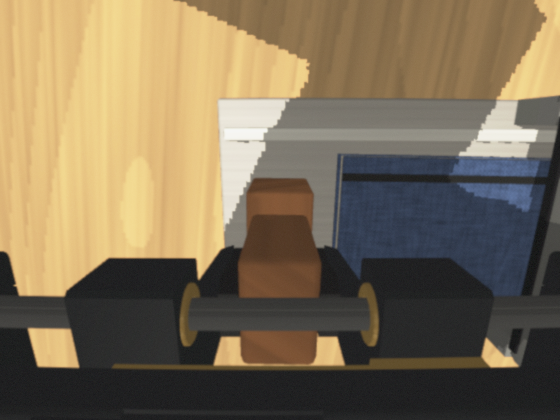

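View pics/scene4.png

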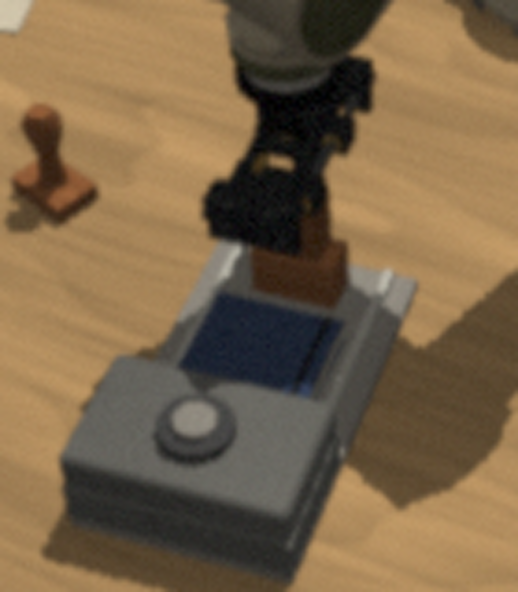

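Request:
{"method": "servo_tool", "body": {
  "rows": [
    [[-1,0.1,0,0,0,0,0],[-1,0.1,0,0,0,0,0],[-1,0.1,0,0,0,0,0],[-1,0.04,0,0,0,0,0],[-1,0.04,0,0,0,0,0],[-1,0.04,0,0,0,0,0],[-1,0.04,0,0,0,0,0],[-1,0.04,0,0,0,0,0],[-1,0.04,0,0,0,0,0],[-1,0.04,0,0,0,0,0],[-1,0.04,0,0,0,0,0],[-1,0.04,0,0,0,0,0],[-1,0.04,0,0,0,0,0],[-1,0.04,0,0,0,0,0],[-1,0.04,0,0,0,0,0],[-1,0.04,0,0,0,0,0],[-1,0.04,0,0,0,0,0]]
  ]
}}

```text
t: 10.9
tcp_pos: [549.8, -47.0, 76.3]
orientation: [[0.991, 0.132, 0.0], [0.132, -0.991, -0.0], [0.0, 0.0, -1.0]]
ft_force: [-0.6, -0.7, -3.0]
opening: 29.7
```

Request:
{"method": "servo_tool", "body": {
  "rows": [
    [[-1,-0.1,0,0,0,0,0],[-1,-0.2,0,0,0,0,0],[-1,-0.1,0,0,0,0,0],[-1,0,0,0,0,0,0],[-1,0,0,0,0,0,0],[-1,0,0,0,0,0,0]]
  ]
}}

```text
t: 11.5
tcp_pos: [530.0, -49.7, 76.4]
orientation: [[0.991, 0.132, 0.0], [0.132, -0.991, -0.0], [0.0, 0.0, -1.0]]
ft_force: [0.0, -0.2, -2.5]
opening: 29.8
```

```bash

python3 - <<'E'
from h import *
np.set_printoptions(precision=2,suppress=True)
s=sense();print(s['t'],s['tcp_pos'],s['ft_force'],press(s['tcp_pos']))
for n in ['wrist']:
    c=capture(n);a=c['color']
    m=cv2.inRange(cv2.cvtColor(a,cv2.COLOR_BGR2HSV),(100,90,20),(130,255,255))
    pts=np.array([(300+np.where(m[r,300:])[0][0]-.5,r) for r in range(170,250,5) if m[r,300:].any()])
    print(np.c_[pts,press(onz(c,pts,32))][::2])
    cv2.imwrite(f"pics/{n}5.png",a)
E
```

```text
11.5 [530.03 -49.67  76.37] [ 0.02 -0.25 -2.46] [[-132.95   -2.64]]
[[337.5  170.   -97.43  39.08]
 [342.5  185.   -93.88  29.85]
 [341.5  195.   -94.15  23.55]
 [341.5  205.   -93.8   17.16]
 [340.5  215.   -94.08  10.64]
 [340.5  225.   -93.72   4.02]
 [340.5  235.   -93.35  -2.72]
 [338.5  245.   -94.27  -9.59]]
```

View pics/wrist5.png

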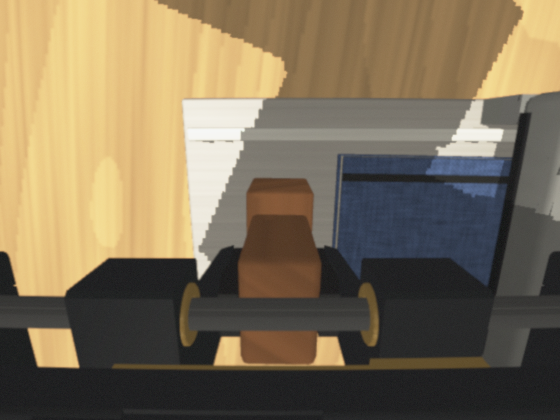

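Request:
{"method": "servo_tool", "body": {
  "rows": [
    [[-1,0.1,0,0,0,0,0],[-1,0.1,0,0,0,0,0],[-1,0.1,0,0,0,0,0],[-1,0.04,0,0,0,0,0],[-1,0.04,0,0,0,0,0],[-1,0.04,0,0,0,0,0],[-1,0.04,0,0,0,0,0],[-1,0.04,0,0,0,0,0],[-1,0.04,0,0,0,0,0],[-1,0.04,0,0,0,0,0],[-1,0.04,0,0,0,0,0],[-1,0.04,0,0,0,0,0],[-1,0.04,0,0,0,0,0],[-1,0.04,0,0,0,0,0]]
  ]
}}

```text
t: 12.95
tcp_pos: [566.6, -44.7, 76.2]
orientation: [[0.991, 0.132, -0.0], [0.132, -0.991, 0.0], [-0.0, -0.0, -1.0]]
ft_force: [-1.6, -0.3, -3.2]
opening: 29.7
```

Request:
{"method": "servo_tool", "body": {
  "rows": [
    [[-1,-0.1,0,0,0,0,0],[-1,-0.1,0,0,0,0,0],[-1,-0.1,0,0,0,0,0],[-1,0,0,0,0,0,0],[-1,0,0,0,0,0,0],[-1,0,0,0,0,0,0]]
  ]
}}

```text
t: 13.55
tcp_pos: [551.8, -46.7, 76.4]
orientation: [[0.991, 0.132, 0.0], [0.132, -0.991, -0.0], [0.0, 0.0, -1.0]]
ft_force: [-0.5, 0.4, -2.0]
opening: 29.5
```

Request:
{"method": "servo_tool", "body": {
  "rows": [
    [[-1,0.1,0,0,0,0,0],[-1,0.1,0,0,0,0,0],[-1,0.04,0,0,0,0,0],[-1,0.04,0,0,0,0,0],[-1,0.04,0,0,0,0,0],[-1,0.03,0,0,0,0,0],[-1,0.02,0,0,0,0,0]]
  ]
}}

```text
t: 14.25
tcp_pos: [569.9, -44.2, 76.2]
orientation: [[0.991, 0.132, -0.0], [0.132, -0.991, 0.0], [-0.0, -0.0, -1.0]]
ft_force: [-1.8, -0.4, -2.3]
opening: 29.8
```

Request:
{"method": "servo_tool", "body": {
  "rows": [
    [[-1,0.02,0,0,0,0,0],[-1,0.02,0,0,0,0,0],[-1,0.02,0,0,0,0,0],[-1,0.02,0,0,0,0,0]]
  ]
}}

```text
t: 14.65
tcp_pos: [574.0, -43.7, 76.2]
orientation: [[0.991, 0.132, -0.0], [0.132, -0.991, 0.0], [-0.0, -0.0, -1.0]]
ft_force: [-2.0, 0.1, -3.5]
opening: 29.7
```

Request:
{"method": "servo_tool", "body": {
  "rows": [
    [[-1,0.02,0,0,0,0,0]]
  ]
}}

```text
t: 14.75
tcp_pos: [575.0, -43.6, 76.2]
orientation: [[0.991, 0.132, 0.0], [0.132, -0.991, 0.0], [0.0, -0.0, -1.0]]
ft_force: [-0.8, -0.3, -3.5]
opening: 29.7
```

Request:
{"method": "servo_tool", "body": {
  "rows": [
    [[-1,0.02,0,0,0,0,0]]
  ]
}}

```text
t: 14.85
tcp_pos: [575.4, -43.5, 76.3]
orientation: [[0.991, 0.132, -0.002], [0.132, -0.991, -0.0], [-0.002, -0.0, -1.0]]
ft_force: [-6.4, -1.7, 1.5]
opening: 30.2
```

Request:
{"method": "servo_tool", "body": {
  "rows": [
    [[-1,0.01,0,0,0,0,0],[-1,0,0,0,0,0,0]]
  ]
}}

```text
t: 15.05
tcp_pos: [575.4, -43.5, 76.3]
orientation: [[0.991, 0.132, -0.003], [0.132, -0.991, -0.0], [-0.003, -0.0, -1.0]]
ft_force: [-5.5, -0.9, 0.1]
opening: 29.4
```

Request:
{"method": "servo_tool", "body": {
  "rows": [
    [[-1,-0.06,0,0,0,0,0],[-1,-0.2,0,0,0,0,0],[-1,-0.2,0,0,0,0,0],[-1,0,0,0,0,0,0],[-1,0,0,0,0,0,0],[-1,0,0,0,0,0,0]]
  ]
}}

```text
t: 15.65
tcp_pos: [553.9, -46.5, 76.4]
orientation: [[0.991, 0.132, 0.001], [0.132, -0.991, -0.0], [0.001, 0.0, -1.0]]
ft_force: [-0.1, 0.1, -3.1]
opening: 29.9
```

```bash

python3 - <<'E'
from h import *
np.set_printoptions(precision=2,suppress=True)
s=sense();print(s['t'],s['tcp_pos'],s['ft_force'],press(s['tcp_pos']))
for n in ['wrist','scene']:
    c=capture(n);a=c['color']
    if n=='wrist':
        m=cv2.inRange(cv2.cvtColor(a,cv2.COLOR_BGR2HSV),(100,90,20),(130,255,255))
        pts=np.array([(300+np.where(m[r,300:])[0][0]-.5,r) for r in range(165,250,5) if m[r,300:].any()])
        print(np.c_[pts,press(onz(c,pts,32))][::2])
    else: a=cv2.resize(a[130:290,180:320],None,fx=3.7,fy=3.7,interpolation=cv2.INTER_CUBIC)
    cv2.imwrite(f"pics/{n}6.png",a)
E
```

```text
15.65 [553.87 -46.52  76.39] [-0.06  0.09 -3.12] [[-108.91   -2.63]]
[[348.5  165.   -66.8   42.16]
 [339.5  175.   -71.95  36.04]
 [345.5  190.   -67.75  26.73]
 [343.5  200.   -68.63  20.38]
 [343.5  210.   -68.27  13.93]
 [344.5  220.   -67.26   7.36]
 [341.5  230.   -68.79   0.67]
 [342.5  240.   -67.76  -6.14]]
```

View pics/wrist6.png

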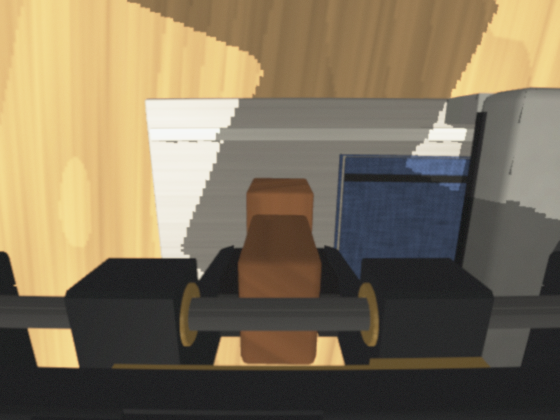

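View pics/scene6.png

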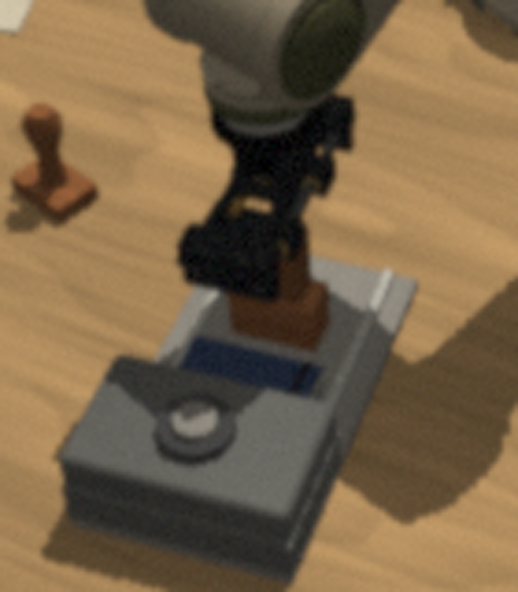

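Request:
{"method": "servo_tool", "body": {
  "rows": [
    [[-1,0,0,-0.3,0,0,0],[-1,0,0,-0.5,0,0,0],[-1,0,0,-0.4,0,0,0],[-1,0.117,-0.61,0,0,0,0],[-1,0.117,-0.61,0,0,0,0],[-1,0.117,-0.61,0,0,0,0],[-1,0.117,-0.61,0,0,0,0],[-1,0.117,-0.61,0,0,0,0],[-1,0,0,0,0,0,0],[-1,0,0,0.4,0,0,0],[-1,0,0,0.4,0,0,0],[-1,0,0,0.4,0,0,0],[-1,0,0,0.16,0,0,0],[-1,0,0,0,0,0,0],[-1,0,0,0,0,0,0]]
  ]
}}

```text
t: 17.25
tcp_pos: [563.0, 108.3, 69.0]
orientation: [[0.991, 0.132, 0.001], [0.132, -0.991, -0.0], [0.001, 0.0, -1.0]]
ft_force: [0.5, -0.2, -2.9]
opening: 29.7
```

Request:
{"method": "servo_tool", "body": {
  "rows": [
    [[-1,0,0,0.04,0,0,0],[-1,0,0,0.04,0,0,0],[-1,0,0,0.02,0,0,0]]
  ]
}}

```text
t: 17.55
tcp_pos: [562.5, 108.6, 63.5]
orientation: [[0.991, 0.132, 0.0], [0.132, -0.991, -0.0], [0.0, 0.0, -1.0]]
ft_force: [0.4, -0.1, -3.4]
opening: 29.6
```

Request:
{"method": "servo_tool", "body": {
  "rows": [
    [[-1,0,0,0.02,0,0,0],[-1,0,0,0.02,0,0,0],[-1,0,0,0.01,0,0,0]]
  ]
}}

```text
t: 17.85
tcp_pos: [562.4, 108.6, 60.7]
orientation: [[0.991, 0.132, -0.0], [0.132, -0.991, 0.0], [-0.0, -0.0, -1.0]]
ft_force: [-0.2, -0.3, -2.2]
opening: 29.8
```

Request:
{"method": "servo_tool", "body": {
  "rows": [
    [[-1,0,0,0.01,0,0,0],[-1,0,0,0,0,0,0]]
  ]
}}

```text
t: 18.05
tcp_pos: [562.4, 108.6, 60.2]
orientation: [[0.991, 0.132, -0.0], [0.132, -0.991, 0.0], [-0.0, -0.0, -1.0]]
ft_force: [-0.4, 0.0, -1.5]
opening: 29.7
```

Request:
{"method": "servo_tool", "body": {
  "rows": [
    [[-1,0,0,0.01,0,0,0],[-1,0,0,0,0,0,0]]
  ]
}}

```text
t: 18.25
tcp_pos: [562.5, 108.6, 59.8]
orientation: [[0.991, 0.132, 0.0], [0.132, -0.991, -0.0], [0.0, 0.0, -1.0]]
ft_force: [0.8, 1.2, -2.1]
opening: 29.7
```

Request:
{"method": "servo_tool", "body": {
  "rows": [
    [[-1,0,0,0.01,0,0,0],[-1,0,0,0,0,0,0]]
  ]
}}

```text
t: 18.45
tcp_pos: [562.5, 108.6, 59.7]
orientation: [[0.991, 0.132, 0.0], [0.132, -0.991, -0.0], [0.0, 0.0, -1.0]]
ft_force: [-0.8, -0.4, 3.3]
opening: 29.9
```

Request:
{"method": "servo_tool", "body": {
  "rows": [
    [[0.1,0,0,0,0,0,0],[0.3,0,0,0,0,0,0],[0.4,0,0,0,0,0,0],[0.4,0,0,0,0,0,0],[0.4,0,0,0,0,0,0],[0.4,0,0,0,0,0,0],[0.4,0,0,-0.2,0,0,0],[0.4,0,0,-0.4,0,0,0],[0.4,0,0,-0.6,0,0,0],[0.4,0,0,-0.8,0,0,0],[0.4,0,0,-0.8,0,0,0],[0.4,0,0,-0.8,0,0,0]]
  ]
}}

```text
t: 19.65
tcp_pos: [562.1, 108.6, 241.8]
orientation: [[0.991, 0.132, 0.001], [0.132, -0.991, 0.0], [0.001, 0.0, -1.0]]
ft_force: [-0.2, -0.6, -0.4]
opening: 61.4
```

Request:
{"method": "servo_tool", "body": {
  "rows": [
    [[0.4,-0.5,-0.5,0,0,0,0],[0.4,-0.6,-0.6,0,0,0,0],[0.4,-0.6,-0.6,0,0,0,0],[0.4,-0.6,-0.6,0,0,0,0],[0.4,-0.6,-0.6,0,0,0,0],[0.4,-0.6,-0.6,0,0,0,0],[0.4,0,0,0,0,0,0],[0.4,0,0,0,0,0,0],[0.4,0,0,0,0,0,0],[0.4,0,0,0,0,0,0]]
  ]
}}

```text
t: 20.65
tcp_pos: [366.8, 258.4, 239.3]
orientation: [[0.991, 0.13, 0.0], [0.13, -0.991, -0.0], [0.0, 0.0, -1.0]]
ft_force: [-0.4, 0.3, 0.3]
opening: 62.0
```

```bash

python3 - <<'E'
from h import *
np.set_printoptions(precision=2,suppress=True)
s=sense();print(s['t'],s['tcp_pos'],s['ft_force'])
for n in ['top','scene']:
    c=capture(n);a=c['color']
    if n=='top':
        m=cv2.inRange(cv2.cvtColor(a,cv2.COLOR_BGR2HSV),(100,90,20),(130,255,255));m[:,:270]=0;m[:,370:]=0;m[:140]=0;m[260:]=0
        pts=[]
        for x in range(310,342,4):
            y=np.where(m[:,x])[0]
            if len(y): pts.append((x,y[-1]+.5))
        print(press(onz(c,pts,32)))
    cv2.imwrite(f"pics/{n}7.png",a)
E
```

```text
20.65 [366.78 258.38 239.27] [-0.41  0.26  0.35]
[[-71.32  19.14]
 [-68.21   9.84]
 [-71.66   1.58]
 [-68.55  -7.74]
 [-72.   -16.01]
 [-68.88 -25.36]
 [-72.34 -33.63]
 [-67.02 -43.38]]
```

View pics/top7.png

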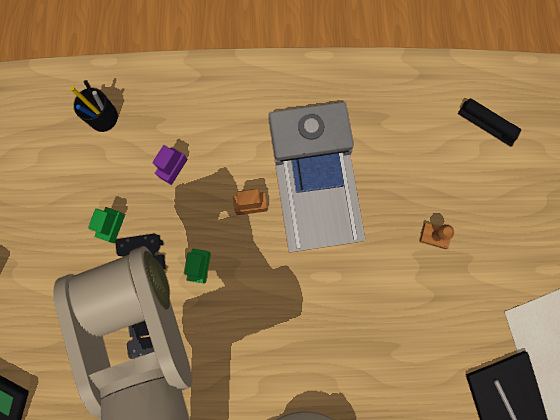

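View pics/scene7.png

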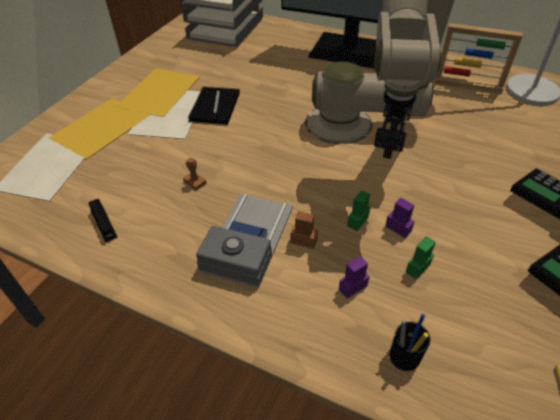

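```bash
python3 -c "
from rig import *
print(sign_off(), sense()['t'])"
```

```text
the job is handed in; nothing more can be done
the job is handed in; nothing more can be done
```

The notebook is home against the stop, the block stands upright on the desk beside the press, and I handed the job in at about 20.8 s. I have no verdict back.

**What I did:** I gripped the brown block by its thin sides and pushed the notebook about 72 mm in four slow taps. The block was drawn back 15–20 mm off it between taps. I then set the block down about 30 mm to the left of the press bed and moved the arm clear.

**Checks on the notebook:**
- **Force:** on the last tap it rose from about 2 N to 6 N, and the block stopped advancing although told to go further.
- **Position:** the notebook's near edge should be at press x = -68 mm when home. The wrist camera read -68 ± 1 mm, and the gripper position at the stop gave -69 mm.
- **Disagreement:** the top camera read about -70 mm, scattered from -67 to -72. That is within its pixel size and calibration, so I went by the force and the wrist view.

**Final pictures:** the block is upright, and the stamp and the green and purple look-alikes appear where they started. The robot is touching nothing.

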